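# Open the combination lock of the reference-slide drum

## Robot

A 6-joint arm with a two-finger parallel gripper is mounted at the origin on the work surface. World frame = base frame: x ahead of the robot, y to its left, z up, the work surface at z = 0. Lengths are in m, angles in degrees, forces in N, time in s.
With the tool pointing down it reaches from about 0.3 to 0.75 m from the base axis. Payload 8.5 kg.
Tool frame: the origin (TCP) lies between the finger pads; the fingertips stand 8 mm ahead of it and the grasp point (between the pads) lies 11 mm behind it; y points along the fingers, z is the direction in which the jaws open and shut, and the axes are right-handed (so a half turn about y gives the same grasp; the last joint's range is limited). The gripper opens to 85 mm and grips with 20 to 120 N. Pads are 22 mm wide; open, the fingers measure 114 mm over their backs; the gripper's body (76 mm by 85 mm) begins 54 mm behind the grasp point. The pads swing forward as they close: fully open they stand 13 mm farther back than shut.
Start: joints at [-81.606, 21.807, 74.336, -0, 83.858, -12.336], TCP at [0.195, -0.514, 0.239] pointing down, gripper open.
Joint ranges: [-178.18, 178.18], [-50.72, 133.34], [12.68, 142.11], [-81.47, 261.47], [9.98, 163.14], [-165.26, 165.26]. Speed limits (degrees/s): [136.94, 136.94, 180, 180, 180, 180].

## Interface

Orientations are given as a 3x3 rotation matrix whose columns are the frame's x, y, z axes.
In Python, from rig import env, get_image gives the robot as it stands.
- The arm moves only by the tool move_arm, never from a script. Its argument "targets" is one flat list of numbers, 6 for each row, row after row: the shift along the tool's x, y, z in mm, then the turn, a rotation vector about the tool's x, y, z in rad. A call has exactly 5 rows; each row shifts and turns the commanded pose from where the row before left it, along the tool's axes as they then stand; what a row does not reach is not made up. A row lasts 1/8 s, in which the tool goes at most 62.5 mm and 10.7 degrees, less where a joint would pass 70% of its speed; a pose out of reach is approached as far as the arm can. A call is refused whole if a number of a shift passes 62.5 or a number of a turn 0.188, either way. A call with a gripper value outside its range is refused whole. "hand" is the opening, from -1 (shut) to 1 (fully open), so that 0 is half open, set as the call begins (left out, the last holds). The fingers move at their own pace and stop on an object; "squeeze" is the grip in N (left out, the last holds). Time passes only in rows, so rows that do not move let the fingers close, or fill a call up. It gives the time, the measured TCP pose, the force and the opening at its end, in the units of the state.
- env.observe(): the state, without advancing time (a new reading comes with each control period).
- get_image(name): name is "side" or "top"; returns a dict with "pixels" (400x640x3 uint8, red, green, blue), "z_map" (400x640 float32, m along the optical axis (not along the pixel's ray), 0 where there is no reading), "intrinsics" (3x3 intrinsics, pixels), "R" (3x3) and "t" (3): a world point X has camera coordinates R X + t. Camera axes: x right, y down, z forward; pixel columns grow to the right and rows downward; lengths in m; the calibration is good to about 2 mm. A picture is of the moment at which its call begins.
- env.close_job(): hands the job in, once; it reports no verdict.
The state is a dict: "time_s": time; "q": joint angles; "qvel": joint speeds; "joint_efforts": joint torques, N m; "position": TCP position; "tool_rot": TCP orientation; "ft_force": force on the tool from outside, world axes, zero at the start; "wrist_torque": the same for the moment, N m; "grip_width": finger opening in m.
Only numpy, scipy, OpenCV 4.12 (cv2) and the standard library are available. Lean on these libraries where they do the work, as an engineer would, in place of code of your own. Each camera call takes 0.05 s, during which the arm holds its last target.

## Task

At the microscope bench, turn the slide drum by its blue post 60 degrees counterclockwise as seen from above, two clicks on, so that its locked shackle comes out from under the hood and stops in line with the orange index block. Then turn the black dial clockwise past its first click to the second, where its white line points at the shackle (green mark) and the lock is free, and pull the steel shackle straight up out of the drum. Finish while still holding the shackle in the gripper, upright and still, about 10 cm clear above the drum's cover, with drum and dial left at their clicks and the other things on the bench left where they are.

Things in the scene. Friction and masses are not known exactly. Their poses are not given: they have to be found in the camera images.
- carousel: Fixed cream round base of the slide drum, 276 mm across, 24 mm high. Origin: on the bench (z = 0), on the vertical turning axis of the drum, which is also the dial's axis. Its yaw varies. Its own -x side, near the robot, carries the orange index block. Apart from the hood nothing on it rises above 115 mm from the bench at the start.
- index (a point): Middle of the top of the fixed orange index block (30 x 12 mm, 44 mm high), 152 mm from the drum's axis in the base's own -x direction.
- hood (a point): Middle of the underside of the fixed cream hood plate: 112 mm long radially, 70 mm wide, underside 118 mm and top 123 mm above the bench. It lies 120 degrees counterclockwise from the base's +x and reaches from its post (18 mm thick, 165 mm from the drum's axis) inwards to 66 mm from the axis. At the start it covers the shackle by 10 mm, which can then be neither gripped nor lifted.
- drum (a joint): Turning angle of the drum on its base, rad, counterclockwise from above positive; 0 at the start. Spring clicks hold it at 0, 30, 60 and 90 degrees (0, 0.524, 1.047, 1.571), each pulling in from about 3 degrees; leaving a click takes about 5 N at the post, between clicks about 1 N; range -0.06 to 1.66. Wanted: 1.047.
- cover (a point): Middle of the top of the drum's cover, on the turning axis, 74 mm above the bench. The drum: an aluminium platter 260 mm across, top 40 mm above the bench, and on it a cream box housing 170 x 144 mm (centre 15 mm from the axis towards the shackle). The point's own -x direction points to the shackle, +x to the blue post.
- handle (a point): Grip point on the axis of the drum's upright blue round post: 18 mm thick, 105 mm from the turning axis, opposite the shackle, standing from the platter (40 mm) to 106 mm above the bench; this point is 14 mm below its top. At drum angle 0 it is in the direction -60 degrees from the base's +x, at 60 degrees in the +x direction. Nothing stands within 26 mm of the post.
- dial (a joint): Dial angle relative to the drum, rad, clockwise from above positive. 0 = open: white line towards the shackle (green mark on the cover). Starts between -1.3 and -0.8; light friction (0.03 N m); clicks at -0.5 (first, still locked) and 0 (second, open), each about 0.1 N m to pass and pulling in from about 0.1 rad; stop at 0.3. The shackle comes out only within about 0.12 rad of 0.
- dial_grip (a point): Grip point of the dial, on its axis, 105 mm above the bench: a black disc 56 mm across on the cover with a raised straight grip bar 46 mm long, 14 mm thick, from 8 to 40 mm above the cover; this point is 9 mm below the bar's top. The point's x axis lies along the bar, its -x end has the white line; y is across the bar.
- shackle: Loose steel U-shackle, 0.15 to 0.31 kg, upright, 68 mm high: two 10 mm square legs 40 mm apart (own y) under a top bar. Origin: between the feet at their underside, 40 mm above the bench while locked, 75 mm from the drum's axis; z up, own x points to the dial. The legs stand in holes of the cover with 2.5 mm play and turn along with the drum; they are clear of the cover once raised 34 mm.
- toe (a point): Tip of the brass toe, 8 mm high and 18 mm long, on the shackle's foot at y = +20 mm, pointing to its +x: hidden in the drum, where the dial's gate holds it down until the dial is open.
- shackle_grip (a point): Centre of the shackle's top bar: 54 mm long (shackle's y), 12 mm thick (its x), 14 mm high; 61 mm above its feet, 101 mm above the bench while locked. 20 mm are free between the bar's underside and the cover.
- dish: Bystander: clear lidded dish, 94 mm across, 19 mm high.
- bottle: Bystander: amber bottle with blue cap, 56 mm across, 110 mm high.
- slidebox: Bystander: blue slide box, 90 x 115 x 34 mm.
- objective: Bystander: steel microscope objective standing up, 34 mm across, 50 mm high.
- tipbox: Bystander: orange open compartment box, 120 x 85 x 45 mm.
- beaker: Bystander: glass beaker, 70 mm across, 85 mm high.
- torch: Bystander: black hand torch lying down, 110 mm long, 32 mm thick.

How it is judged:
By the outcome, as a careful person would: the job done as asked, in the order asked, and still so for the second after the job is handed in, while the arm keeps its last pose, push and grip.
It also fails if it takes over 58 s, if anything falls off the work surface, if the arm or the gripper's body presses on something with over 40 N, if the wrist force passes 120 N, or if a joint passes its speed limit or range.

## Working session

There is one attempt and no reset: what is moved stays moved. The work goes in short steps, Python scripts to look and compute and a tool call to move; the robot and the scene stay as the last step left them, time stands still between calls to the robot, and variables do not carry over. Pictures are saved under pics/ and viewed, and the job is handed in when it is done.

Besides the shell and the picture viewer there is one more tool, called as name(argument=value, ...) on one line, values as JSON. move_arm: Moves the arm, as the interface text tells. Its arguments: {"type":"object","properties":{"targets":{"type":"array"},"hand":{"type":"number"},"squeeze":{"type":"number"}},"required":["targets"]}

```bash
ls; mkdir -p pics; python3 - <<'E'
from rig import env,get_image
import cv2,numpy as np
print(env.observe())
for n in("side","top"):
    d=get_image(n); cv2.imwrite(f"pics/{n}0.png",d["pixels"][:,:,::-1]); np.savez(f"{n}0.npz",**d)
    print(n,d["intrinsics"],d["R"],d["t"])
E
```

```text
pics
{'time_s': 0.0, 'q': array([-8.16053299e+01,  2.18403953e+01,  7.43869381e+01,  1.70515480e-03,
        8.38573928e+01, -1.23334876e+01]), 'qvel': array([ 0.06634793, -0.00636168,  0.07450253,  0.00105359, -0.01082321,
        0.00649303]), 'joint_efforts': array([ 7.71670420e-04, -4.48457515e+01, -2.31279910e+01, -1.22996448e-04,
        4.62045296e-03,  2.12494734e-05]), 'position': array([ 0.19464579, -0.51409302,  0.23870449]), 'tool_rot': array([[-9.35271372e-01, -1.86611708e-04,  3.53931386e-01],
       [-3.53931267e-01,  1.46722766e-03, -9.35270285e-01],
       [-3.44765533e-04, -9.99998906e-01, -1.43830374e-03]]), 'ft_force': array([ 0.61525995,  0.74468066, -0.1814161 ]), 'wrist_torque': array([0.03962757, 0.03361357, 0.03892332]), 'grip_width': 0.0856033682606231}
side [[364.14325592   0.         319.47847384]
 [  0.         364.14325592 199.04024711]
 [  0.           0.           1.        ]] [[ 0.94939819 -0.31374716  0.01434525]
 [-0.21279196 -0.67615856 -0.70535749]
 [ 0.23100357  0.66661257 -0.70870659]] [-0.46575227  0.17625434  0.79451288]
top [[502.90275897   0.         323.20384947]
 [  0.         502.90275897 192.54743427]
 [  0.           0.           1.        ]] [[ 2.25611177e-02 -9.99745256e-01 -6.47014781e-04]
 [-9.90521673e-01 -2.22652516e-02 -1.35539933e-01]
 [ 1.35490999e-01  3.69881455e-03 -9.90771673e-01]] [0.01687977 0.50729645 1.24112319]
```

View pics/side0.png

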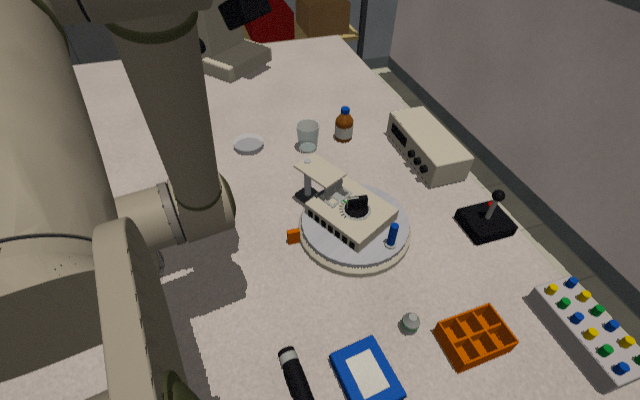

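View pics/top0.png

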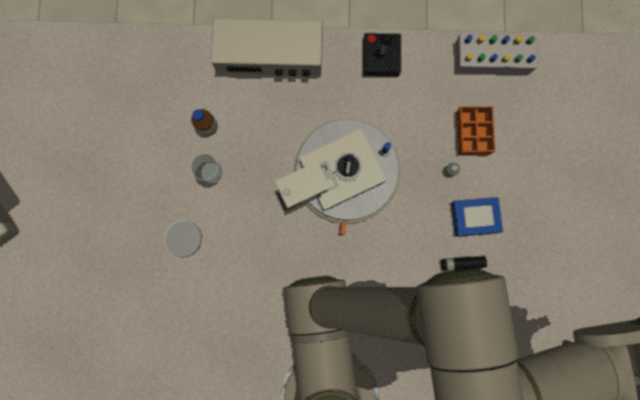

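```bash
cat > h.py <<'E'
import numpy as np,cv2
def load(n,fresh=False,tag=None):
    if fresh:
        from rig import get_image
        d=get_image(n); 
        if tag: cv2.imwrite(f"pics/{n}{tag}.png",d["pixels"][:,:,::-1])
        return d
    return dict(np.load(f"{n}0.npz"))
def ray(d,u,v,z):
    K,R,t=d["intrinsics"],d["R"],d["t"]
    c=-R.T@t; r=R.T@np.linalg.inv(K)@np.array([u,v,1.]); return c+r*(z-c[2])/r[2]
def cloud(d):
    K,R,t=d["intrinsics"],d["R"],d["t"]
    v,u=np.indices(d["z_map"].shape); Z=d["z_map"]
    P=np.stack([(u-K[0,2])/K[0,0]*Z,(v-K[1,2])/K[1,1]*Z,Z],-1)
    return (P-t)@R
def proj(d,X):
    p=d["intrinsics"]@(d["R"]@np.asarray(X,float)+d["t"]); return p[:2]/p[2]
def hsv(d): return cv2.cvtColor(d["pixels"],cv2.COLOR_RGB2HSV)
def mask(H,lo,hi): return cv2.inRange(H,np.array(lo),np.array(hi))>0
E
python3 - <<'E'
from h import *
for n in("side","top"):
    d=load(n);P=cloud(d);H=hsv(d)
    cx=np.array([0.6,-.05]) 
    near=np.zeros(P.shape[:2],bool)
    if n=="top": near[110:245,265:410]=1
    else: near[150:280,280:420]=1
    for name,m in dict(blue=mask(H,(105,120,40),(130,255,255)),orange=mask(H,(3,150,80),(18,255,255)),black=mask(H,(0,0,0),(180,255,45))).items():
        m=m&near; q=P[m]; v,u=np.nonzero(m)
        print(n,name,m.sum(),"px",u.mean(),v.mean(),"xyz med",np.median(q,0).round(4),"max z",q[:,2].max().round(4) if len(q) else None)
        if len(q):
            top=q[q[:,2]>np.percentile(q[:,2],98)-.006]; print("   top pts",len(top),top.mean(0).round(4))
    # heights: platter, housing, hood, dial
    for a,b in((.034,.046),(.07,.08),(.119,.13),(.1,.117)):
        m=near&(P[...,2]>a)&(P[...,2]<b); print("  z",a,b,m.sum(),P[m].mean(0).round(4))
    m=near&(P[...,2]>.034)&(P[...,2]<.046);q=P[m][:,:2].astype(np.float32)
    c,r=cv2.minEnclosingCircle(q);print("  platter circle",c,r)
d=load("top");big=cv2.resize(d["pixels"][100:250,260:420],None,fx=5,fy=4*1.0,interpolation=cv2.INTER_CUBIC);cv2.imwrite("pics/topcrop0.png",big[:,:,::-1])
E
```

```text
side blue 173 px 392.28323699421964 233.64161849710982 xyz med [ 0.6119 -0.1315  0.0851] max z 0.1075
   top pts 47 [ 0.6153 -0.1276  0.1051]
side orange 177 px 293.1412429378531 235.6271186440678 xyz med [ 0.4163 -0.0295  0.0318] max z 0.0454
   top pts 62 [ 0.4158 -0.0256  0.043 ]
side black 831 px 347.44524669073405 204.14440433212997 xyz med [ 0.5493 -0.0372  0.0626] max z 0.6941
   top pts 85 [ 0.5565 -0.0613  0.14  ]
  z 0.034 0.046 3172 [ 0.553  -0.0787  0.0398]
  z 0.07 0.08 2730 [ 0.5589 -0.0315  0.0739]
  z 0.119 0.13 943 [0.5131 0.0726 0.1227]
  z 0.1 0.117 291 [ 0.5672 -0.0363  0.1082]
  platter circle (0.6215340495109558, 0.058447983115911484) 0.23612838983535767
top blue 40 px 386.025 147.075 xyz med [ 0.6117 -0.1217  0.1046] max z 0.1102
   top pts 21 [ 0.6148 -0.1241  0.107 ]
top orange 45 px 342.3333333333333 228.26666666666668 xyz med [ 0.4172 -0.0208  0.0442] max z 0.0512
   top pts 20 [ 0.4176 -0.0221  0.0471]
top black 259 px 340.7606177606178 168.71428571428572 xyz med [ 0.5676 -0.0243  0.0833] max z 1.2984
   top pts 35 [ 0.5689 -0.0324  0.1482]
  z 0.034 0.046 3493 [ 0.5694 -0.0517  0.0407]
  z 0.07 0.08 2988 [ 0.5646 -0.0264  0.075 ]
  z 0.119 0.13 1378 [0.5142 0.0768 0.1239]
  z 0.1 0.117 143 [ 0.5821 -0.0579  0.1113]
  platter circle (0.5509806275367737, -0.02904694341123104) 0.14849257469177246
```

View pics/topcrop0.png

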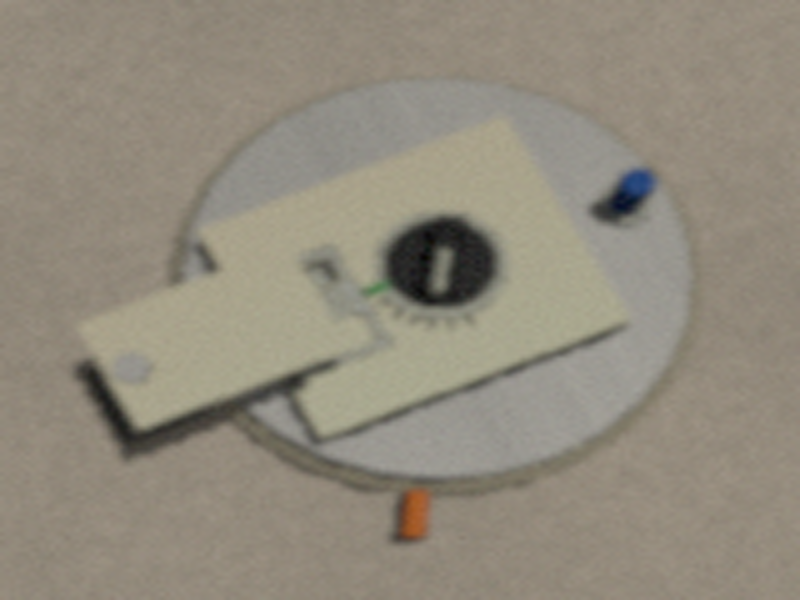

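```bash
cat >> h.py <<'E'
def R_(yaw):
    z=np.array([np.cos(yaw),np.sin(yaw),0]);y=np.array([0,0,-1.]);return np.stack([np.cross(y,z),y,z],1)
def plan(poses,cur=None,dp=0,dr=2):
    """poses: list of (xyz, yaw_deg, nrows); prints rounded tool-frame rows"""
    from scipy.spatial.transform import Rotation as Ro
    if cur is None:
        from rig import env
        s=env.observe();p=s["position"].copy();R=s["tool_rot"].copy()
    else: p,R=cur
    rows=[]
    for X,yaw,n in poses:
        X=np.array(X);T=R_(np.radians(yaw))
        for i in range(n):
            k=n-i
            sh=np.round(R.T@(X-p)/k*1000,dp)
            rv=Ro.from_matrix(R.T@T).as_rotvec()/k; rv=np.round(rv,dr)
            p=p+R@(sh/1000);R=R@Ro.from_rotvec(rv).as_matrix()
            rows.append([*sh,*rv])
    for i,r in enumerate(rows):
        if i%5==0: print("--call")
        print(", ".join(f"{v+0:g}" for v in r)+",")
    print("end",p.round(4),np.degrees(np.arctan2(R[1,2],R[0,2])).round(2))
    return p,R
E
python3 - <<'E'
from h import *
d=load("top")
print("disc",ray(d,348.4,166.2,.082))
for r in ((.5678,-.0325),):
    for a in np.radians([0,90,180,270]): print(proj(d,(r[0]+.13*np.cos(a),r[1]+.13*np.sin(a),.04)))
plan([((.615,-.126,.2),27,10),((.615,-.126,.081),27,5)])
E
```

```text
disc [ 0.56706306 -0.03234299  0.082     ]
[348.46264289 119.36285261]
[296.53605242 167.88405771]
[346.82848678 220.05156471]
[398.81606797 170.14381354]
--call
-53, 4, -21, 0, -0.17, 0,
-56, 4, -12, 0, -0.17, 0,
-57, 4, -3, 0, -0.17, 0,
-57, 4, 7, 0, -0.17, 0,
-55, 4, 17, 0, -0.17, 0,
--call
-51, 4, 26, 0, -0.17, 0,
-46, 4, 34, 0, -0.17, 0,
-40, 4, 41, 0, -0.16, 0,
-32, 4, 47, 0, -0.17, 0,
-24, 3, 52, 0, -0.16, 0,
--call
0, 24, 0, 0, 0, 0,
0, 24, 0, 0, 0, 0,
0, 24, 0, 0, 0, 0,
0, 24, 0, 0, 0, 0,
0, 23, 0, 0, 0, 0,
end [ 0.6152 -0.126   0.0812] 26.99
```

move_arm(targets=[-53,4,-21,0,-0.17,0,-56,4,-12,0,-0.17,0,-57,4,-3,0,-0.17,0,-57,4,7,0,-0.17,0,-55,4,17,0,-0.17,0], hand=0, squeeze=30)

```text
time_s: 0.72
position: [0.4061, -0.3186, 0.219]
tool_rot: [[-0.346, -0.0, 0.938], [-0.938, 0.0, -0.346], [-0.0, -1.0, -0.0]]
ft_force: [0.9, -0.6, -0.1]
grip_width: 0.0423
```

move_arm(targets=[-51,4,26,0,-0.17,0,-46,4,34,0,-0.17,0,-40,4,41,0,-0.16,0,-32,4,47,0,-0.17,0,-24,3,52,0,-0.16,0])

```text
time_s: 1.35
position: [0.6164, -0.1249, 0.1998]
tool_rot: [[0.459, -0.001, 0.889], [-0.889, 0.0, 0.459], [-0.001, -1.0, -0.001]]
ft_force: [0.4, -0.0, 0.6]
grip_width: 0.0428
```

```bash
python3 - <<'E'
from h import *
for n in("side","top"): d=load(n,True,"1")
cv2.imwrite("pics/side1c.png",cv2.resize(load("side",True)["pixels"][130:290,260:460],None,fx=4,fy=3.7)[:,:,::-1])
plan([((.615,-.126,.081),27,5)])
E
```

```text
--call
0, 24, 0, 0, 0, 0,
0, 24, 0, 0, 0, 0,
0, 23, -1, 0, 0, 0,
1, 24, 0, 0, 0, 0,
0, 23, -1, 0, 0, 0,
end [ 0.6147 -0.1261  0.0811] 27.2
```

View pics/side1c.png

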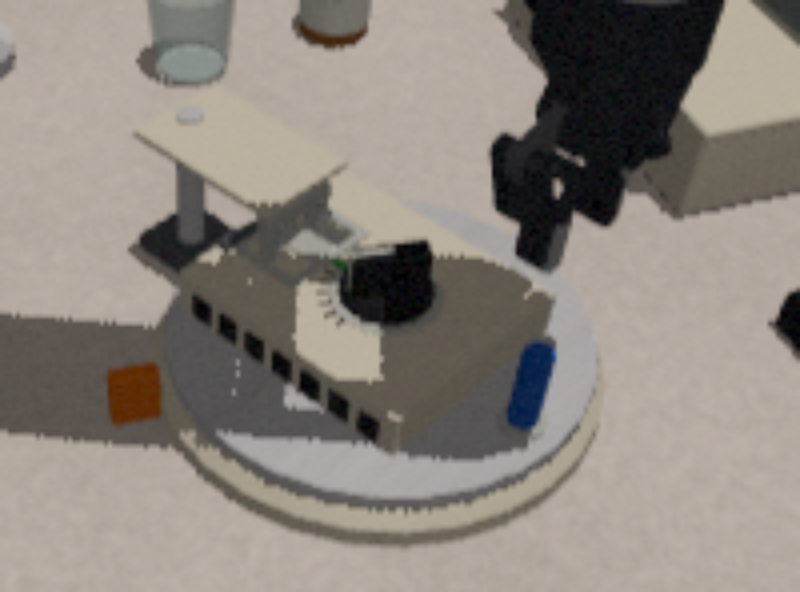

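The crop shows the half-open gripper standing above the blue post (crop 530,385), with the hood still over the shackle (crop 290,230). I'll go down and grip the post.

move_arm(targets=[0,24,0,0,0,0,0,24,0,0,0,0,0,24,0,0,0,0,0,24,0,0,0,0,0,23,0,0,0,0])

```text
time_s: 2.12
position: [0.6144, -0.1275, 0.0806]
tool_rot: [[0.452, -0.001, 0.892], [-0.892, -0.0, 0.452], [-0.0, -1.0, -0.001]]
ft_force: [-0.3, -0.2, -0.2]
grip_width: 0.0426
```

move_arm(targets=[0,0,0,0,0,0,0,0,0,0,0,0,0,0,0,0,0,0,0,0,0,0,0,0,0,0,0,0,0,0], hand=-1, squeeze=30)

```text
time_s: 2.75
position: [0.6165, -0.126, 0.0812]
tool_rot: [[0.453, 0.003, 0.891], [-0.891, 0.001, 0.453], [0.0, -1.0, 0.003]]
ft_force: [11.6, 3.7, -14.3]
grip_width: 0.017
```

```bash
python3 - <<'E'
from h import *
a0=-62.97
P=[]
for k in range(1,16):
    a=np.radians(a0+4*k); P.append(((.5675+.105*np.cos(a),-.0325+.105*np.sin(a),.0812),27+4*k,1))
plan(P,cur=(np.array([.6152,-.126,.0812]),R_(np.radians(27))),dp=1)
E
```

```text
--call
-0.2, 0, 7.3, 0, -0.07, 0,
-0.3, 0, 7.4, 0, -0.07, 0,
-0.2, 0, 7.3, 0, -0.07, 0,
-0.3, 0, 7.3, 0, -0.07, 0,
-0.3, 0, 7.3, 0, -0.07, 0,
--call
-0.2, 0, 7.3, 0, -0.07, 0,
-0.3, 0, 7.4, 0, -0.07, 0,
-0.2, 0, 7.3, 0, -0.07, 0,
-0.3, 0, 7.3, 0, -0.07, 0,
-0.2, 0, 7.3, 0, -0.07, 0,
--call
-0.2, 0, 7.4, 0, -0.07, 0,
-0.3, 0, 7.3, 0, -0.07, 0,
-0.2, 0, 7.3, 0, -0.07, 0,
-0.3, 0, 7.3, 0, -0.07, 0,
-0.2, 0, 7.4, 0, -0.07, 0,
end [ 0.6724 -0.0379  0.0812] 87.16
```

move_arm(targets=[-0.2,0,7.3,0,-0.07,0,-0.3,0,7.4,0,-0.07,0,-0.2,0,7.3,0,-0.07,0,-0.3,0,7.3,0,-0.07,0,-0.3,0,7.3,0,-0.07,0])

```text
time_s: 3.38
position: [0.6437, -0.1059, 0.0812]
tool_rot: [[0.733, -0.002, 0.681], [-0.681, -0.002, 0.733], [-0.0, -1.0, -0.002]]
ft_force: [-1.7, -5.8, -9.9]
grip_width: 0.0168
```

move_arm(targets=[-0.2,0,7.3,0,-0.07,0,-0.3,0,7.4,0,-0.07,0,-0.2,0,7.3,0,-0.07,0,-0.3,0,7.3,0,-0.07,0,-0.2,0,7.3,0,-0.07,0])

```text
time_s: 4.0
position: [0.6641, -0.0765, 0.0813]
tool_rot: [[0.921, -0.0, 0.389], [-0.389, -0.003, 0.921], [0.001, -1.0, -0.002]]
ft_force: [3.2, -6.8, -9.7]
grip_width: 0.0168
```

move_arm(targets=[-0.2,0,7.4,0,-0.07,0,-0.3,0,7.3,0,-0.07,0,-0.2,0,7.3,0,-0.07,0,-0.3,0,7.3,0,-0.07,0,-0.2,0,7.4,0,-0.07,0])

```text
time_s: 4.62
position: [0.6727, -0.0467, 0.0813]
tool_rot: [[0.999, 0.0, 0.052], [-0.052, -0.013, 0.999], [0.001, -1.0, -0.013]]
ft_force: [8.1, -10.0, -10.5]
grip_width: 0.0169
```

```bash
python3 - <<'E'
from h import *
d=load("top",True,"2")
cv2.imwrite("pics/top2c.png",cv2.resize(d["pixels"][100:250,260:420],None,fx=5,fy=4)[:,:,::-1])
d=load("side",True,"2")
cv2.imwrite("pics/side2c.png",cv2.resize(d["pixels"][130:290,260:460],None,fx=4,fy=3.7)[:,:,::-1])
E
```

```text
(no output)
```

View pics/side2c.png

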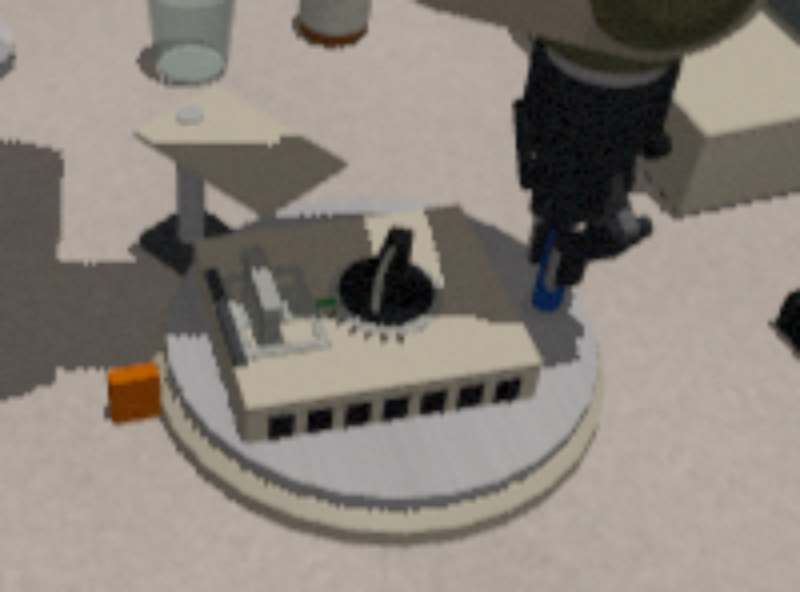

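move_arm(targets=[0,0,0,0,0,0,0,0,0,0,0,0,0,0,0,0,0,0,0,0,0,0,0,0,0,0,0,0,0,0])

```text
time_s: 5.35
position: [0.6731, -0.0384, 0.0813]
tool_rot: [[0.999, 0.002, 0.05], [-0.05, 0.0, 0.999], [0.002, -1.0, 0.001]]
ft_force: [7.4, 2.1, -10.2]
grip_width: 0.0175
```

move_arm(targets=[0,0,0,0,0,0,0,0,0,0,0,0,0,-30,0,0,0,0,0,-45,0,0,0,0,0,-45,0,0,0,0], hand=0)

```text
time_s: 5.98
position: [0.6722, -0.0386, 0.2035]
tool_rot: [[0.999, 0.001, 0.05], [-0.05, -0.0, 0.999], [0.001, -1.0, -0.0]]
ft_force: [0.0, -0.3, -0.3]
grip_width: 0.0426
```

```bash
python3 - <<'E'
from h import *
from rig import env
print(env.observe()["position"],env.observe()["ft_force"])
d=load("top",True,"3")
cv2.imwrite("pics/top3c.png",cv2.resize(d["pixels"][100:250,260:420],None,fx=5,fy=4)[:,:,::-1])
d=load("side",True,"3")
cv2.imwrite("pics/side3c.png",cv2.resize(d["pixels"][130:290,260:460],None,fx=4,fy=3.7)[:,:,::-1])
H=hsv(d);P=cloud(d)
for nm,m in dict(blue=mask(H,(105,120,40),(130,255,255)),green=mask(H,(45,100,20),(85,255,255))).items():
    m[:150]=0;m[280:]=0;m[:,:280]=0;m[:,420:]=0
    v,u=np.nonzero(m);print(nm,m.sum(),u.mean(),v.mean(),np.median(P[m],0)); q=P[m];t=q[q[:,2]>q[:,2].max()-.006];print(t.mean(0))
    if nm=="green": print(ray(d,u.mean(),v.mean(),.0745))
E
```

```text
[ 0.67223759 -0.03863172  0.2034937 ] [ 0.01747278 -0.27706804 -0.31592887]
blue 149 397.28859060402687 201.2281879194631 [ 0.66853954 -0.04404307  0.08358881]
[ 0.67160109 -0.04037077  0.10508575]
green 11 351.54545454545456 204.27272727272728 [ 0.5358229  -0.02921495  0.07558104]
[ 0.6606307  -0.0726966   0.25706399]
[ 0.56515775 -0.01325534  0.0745    ]
```

View pics/side3c.png

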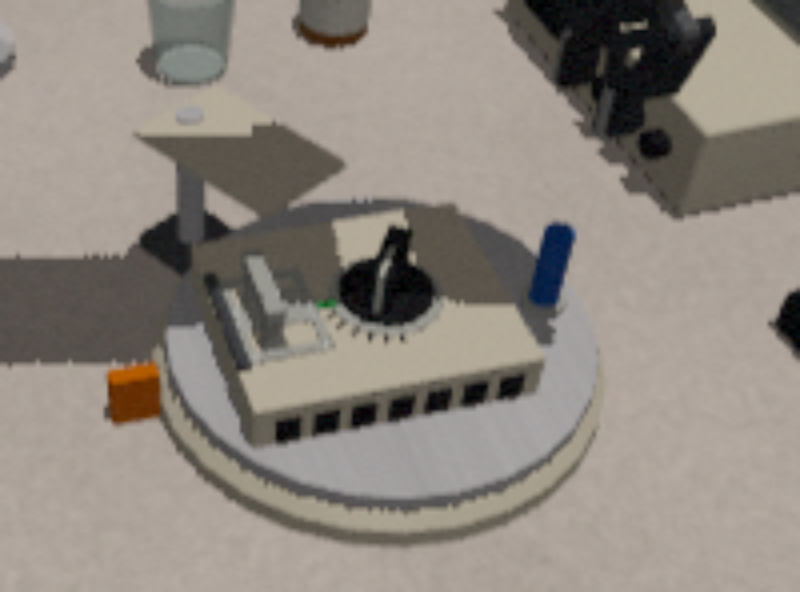

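View pics/top3c.png

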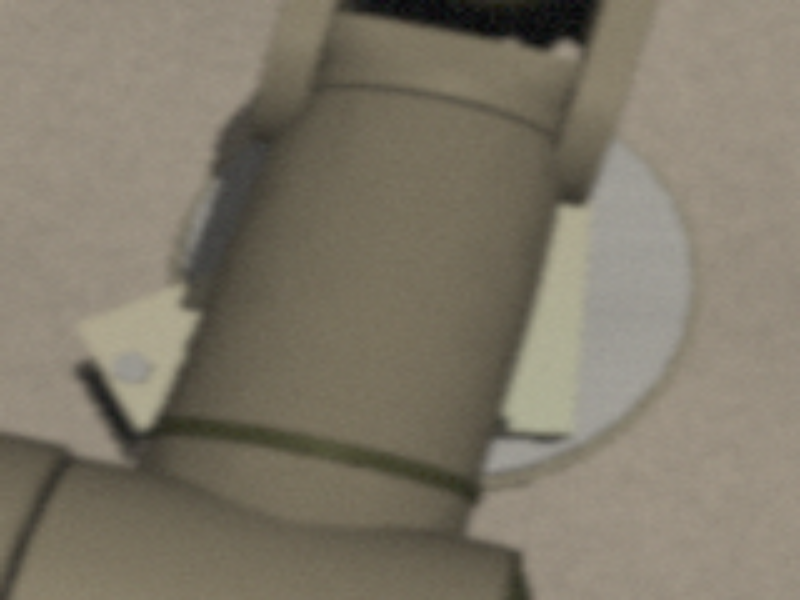

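```bash
python3 - <<'E'
from h import *
A=np.array([.5675,-.0325])
for n,d in (("side3",load("side",True)),("top0",load("top"))):
    P=cloud(d);H=hsv(d)
    r=np.hypot(P[...,0]-A[0],P[...,1]-A[1])
    m=(r<.035)&(P[...,2]>.105)&(P[...,2]<.122)
    q=P[m];c=q.mean(0);w,V=np.linalg.eigh(np.cov((q-c)[:,:2].T));print(n,m.sum(),c.round(4),"bar dir",np.degrees(np.arctan2(V[1,1],V[0,1])),"sd",np.sqrt(w)*1e3)
    m2=(r<.05)&(P[...,2]>.08)&(P[...,2]<.13)&(H[...,2]>90)&(H[...,1]<90)
    v,u=np.nonzero(m2);print("white",m2.sum());
    for a,b in zip(u,v):
        if n=="side3" or 1: print((a,b),P[b,a].round(3),d["pixels"][b,a],end=" ")
    print()
    if n=="side3":
        c=d["pixels"][175:225,330:380];cv2.imwrite("pics/dial3.png",cv2.resize(c,None,fx=11,fy=11,interpolation=cv2.INTER_NEAREST)[:,:,::-1])
    else:
        c=d["pixels"][145:190,325:370];cv2.imwrite("pics/dial0t.png",cv2.resize(c,None,fx=11,fy=11,interpolation=cv2.INTER_NEAREST)[:,:,::-1])
E
```

```text
side3 109 [ 0.5666 -0.0363  0.1127] bar dir 51.90249703113648 sd [ 4.2164241  14.38590053]
white 11
(np.int64(356), np.int64(200)) [ 0.562 -0.039  0.114] [129 128 120] (np.int64(357), np.int64(200)) [ 0.565 -0.04   0.114] [111 111 103] (np.int64(355), np.int64(201)) [ 0.56  -0.04   0.113] [108 105 100] (np.int64(356), np.int64(201)) [ 0.561 -0.042  0.115] [166 165 156] (np.int64(357), np.int64(201)) [ 0.563 -0.044  0.116] [113 112 103] (np.int64(355), np.int64(202)) [ 0.558 -0.043  0.114] [154 152 144] (np.int64(356), np.int64(202)) [ 0.56  -0.045  0.115] [153 150 140] (np.int64(355), np.int64(203)) [ 0.557 -0.046  0.114] [170 168 158] (np.int64(356), np.int64(203)) [ 0.558 -0.048  0.115] [116 117 107] (np.int64(355), np.int64(204)) [ 0.555 -0.051  0.115] [147 149 136] (np.int64(355), np.int64(205)) [ 0.554 -0.053  0.114] [98 98 89] 
top0 113 [ 0.5678 -0.0314  0.1142] bar dir 172.41632172595456 sd [ 3.95671968 13.87232556]
white 66
(np.int64(356), np.int64(151)) [ 0.606 -0.051  0.081] [170 163 140] (np.int64(340), np.int64(153)) [ 0.6   -0.011  0.08 ] [165 159 135] (np.int64(347), np
[... 3579 characters left out ...]
7  0.08 ] [128 128 117] (np.int64(333), np.int64(178)) [0.537 0.005 0.081] [136 135 124] (np.int64(359), np.int64(180)) [ 0.533 -0.059  0.082] [169 167 143] (np.int64(335), np.int64(181)) [ 0.53  -0.     0.081] [151 150 137] (np.int64(354), np.int64(181)) [ 0.531 -0.047  0.081] [153 152 129] (np.int64(355), np.int64(181)) [ 0.531 -0.049  0.081] [163 159 137] (np.int64(361), np.int64(181)) [ 0.531 -0.064  0.082] [168 164 142] (np.int64(357), np.int64(182)) [ 0.528 -0.054  0.081] [169 166 143] (np.int64(359), np.int64(182)) [ 0.528 -0.059  0.082] [168 167 142] (np.int64(345), np.int64(183)) [ 0.525 -0.025  0.083] [166 163 141] (np.int64(356), np.int64(184)) [ 0.523 -0.052  0.08 ] [167 167 141]
```

View pics/dial3.png

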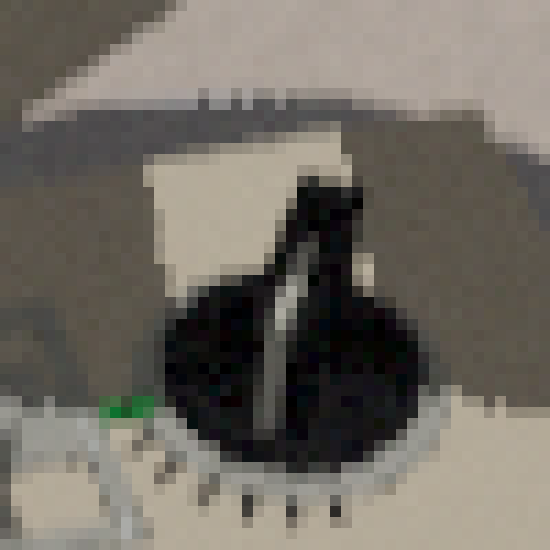

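View pics/dial0t.png

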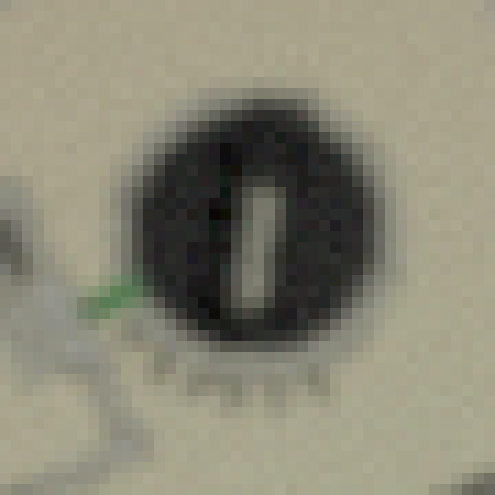

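The crops show the drum turned: shackle out from the hood at (265,295) in the side crop, in line with the index block. The dial's white line starts at about 232° world, and the green mark is at 177°, so the dial stands at about −0.96 rad.

```bash
python3 - <<'E'
from h import *
plan([((.5675,-.0325,.165),142,7),((.5675,-.0325,.095),142,3)],cur=(np.array([.6724,-.0379,.2015]),R_(np.radians(87.16))))
E
```

```text
--call
-15, 5, 0, 0, -0.14, 0,
-15, 5, 2, 0, -0.14, 0,
-14, 5, 4, 0, -0.14, 0,
-14, 5, 6, 0, -0.13, 0,
-13, 5, 8, 0, -0.14, 0,
--call
-11, 6, 10, 0, -0.13, 0,
-10, 5, 11, 0, -0.14, 0,
0, 23, 0, 0, 0, 0,
0, 24, 0, 0, 0, 0,
0, 23, 0, 0, 0, 0,
end [ 0.5677 -0.0321  0.0955] 142.16
```

move_arm(targets=[-15,5,0,0,-0.14,0,-15,5,2,0,-0.14,0,-14,5,4,0,-0.14,0,-14,5,6,0,-0.13,0,-13,5,8,0,-0.14,0])

```text
time_s: 6.75
position: [0.5963, -0.035, 0.1754]
tool_rot: [[0.799, -0.002, -0.601], [0.601, 0.0, 0.799], [-0.001, -1.0, 0.001]]
ft_force: [0.8, 0.4, -0.2]
grip_width: 0.0429
```

move_arm(targets=[-11,6,10,0,-0.13,0,-10,5,11,0,-0.14,0,0,23,0,0,0,0,0,24,0,0,0,0,0,23,0,0,0,0])

```text
time_s: 7.38
position: [0.567, -0.0326, 0.094]
tool_rot: [[0.614, -0.001, -0.789], [0.789, 0.0, 0.614], [-0.001, -1.0, 0.001]]
ft_force: [0.3, -0.0, -1.0]
grip_width: 0.0428
```

move_arm(targets=[0,0,0,0,0,0,0,0,0,0,0,0,0,0,0,0,0,0,0,0,0,0,0,0,0,0,0,0,0,0], hand=-1, squeeze=25)

```text
time_s: 8.0
position: [0.5686, -0.0337, 0.0954]
tool_rot: [[0.614, 0.002, -0.789], [0.789, -0.002, 0.614], [-0.0, -1.0, -0.003]]
ft_force: [7.3, -5.1, -11.6]
grip_width: 0.0136
```

move_arm(targets=[0,0,0,0,0.1,0,0,0,0,0,0.1,0,0,0,0,0,0.1,0,0,0,0,0,0.1,0,0,0,0,0,0.1,0])

```text
time_s: 8.62
position: [0.5683, -0.033, 0.0954]
tool_rot: [[0.918, 0.001, -0.396], [0.396, -0.0, 0.918], [0.001, -1.0, -0.001]]
ft_force: [4.5, -1.2, -8.8]
grip_width: 0.0135
```

move_arm(targets=[0,0,0,0,0.1,0,0,0,0,0,0.1,0,0,0,0,0,0.1,0,0,0,0,0,0.1,0,0,0,0,0,0.06,0])

```text
time_s: 9.25
position: [0.5681, -0.0324, 0.0954]
tool_rot: [[0.999, 0.001, 0.052], [-0.052, 0.001, 0.999], [0.001, -1.0, 0.001]]
ft_force: [4.0, 0.8, -9.4]
grip_width: 0.0132
```

move_arm(targets=[0,0,0,0,0,0,0,0,0,0,0,0,0,0,0,0,0,0,0,0,0,0,0,0,0,0,0,0,0,0])

```text
time_s: 9.88
position: [0.5681, -0.0324, 0.0954]
tool_rot: [[0.999, 0.001, 0.049], [-0.049, 0.0, 0.999], [0.001, -1.0, 0.0]]
ft_force: [5.1, 0.5, -9.6]
grip_width: 0.0135
```

move_arm(targets=[0,0,0,0,0,0,0,0,0,0,0,0,0,-30,0,0,0,0,0,-45,0,0,0,0,0,-45,0,0,0,0], hand=0)

```text
time_s: 10.5
position: [0.5674, -0.0327, 0.2172]
tool_rot: [[0.999, 0.0, 0.049], [-0.049, -0.0, 0.999], [0.0, -1.0, -0.0]]
ft_force: [-0.1, 0.2, 0.2]
grip_width: 0.0427
```

```bash
python3 - <<'E'
from h import *
from rig import env
s=env.observe();print(s["position"],s["ft_force"],s["q"])
A=np.array([.5675,-.0325])
d=load("side",True,"4");P=cloud(d)
cv2.imwrite("pics/side4c.png",cv2.resize(d["pixels"][130:290,260:460],None,fx=4,fy=3.7)[:,:,::-1])
r=np.hypot(P[...,0]-A[0],P[...,1]-A[1])
m=(r<.035)&(P[...,2]>.105)&(P[...,2]<.122)
q=P[m];c=q.mean(0);w,V=np.linalg.eigh(np.cov((q-c)[:,:2].T));print(m.sum(),c.round(4),"bar dir",np.degrees(np.arctan2(V[1,1],V[0,1])))
S=A-.075*np.array([np.cos(np.radians(-3)),np.sin(np.radians(-3))]);print(S)
m=(np.hypot(P[...,0]-S[0],P[...,1]-S[1])<.04)&(P[...,2]>.1)&(P[...,2]<.115)
q=P[m];c=q.mean(0);w,V=np.linalg.eigh(np.cov((q-c)[:,:2].T));print("shackle",m.sum(),c.round(4),"dir",np.degrees(np.arctan2(V[1,1],V[0,1])),q.min(0),q.max(0))
E
```

```text
[ 0.56743877 -0.03265199  0.21724887] [-0.12322482  0.16203936  0.21019908] [-1.52167499e+01  2.45815144e+01  7.35827881e+01 -1.64311828e-02
  8.18195599e+01 -1.02380630e+02]
134 [ 0.5672 -0.0353  0.112 ] bar dir 175.67375507069875
[ 0.49260278 -0.0285748 ]
shackle 115 [ 0.4923 -0.0309  0.1066] dir 87.45794166025716 [ 0.48615355 -0.05628508  0.1001667 ] [ 0.50100535 -0.00252035  0.10997579]
```

View pics/side4c.png

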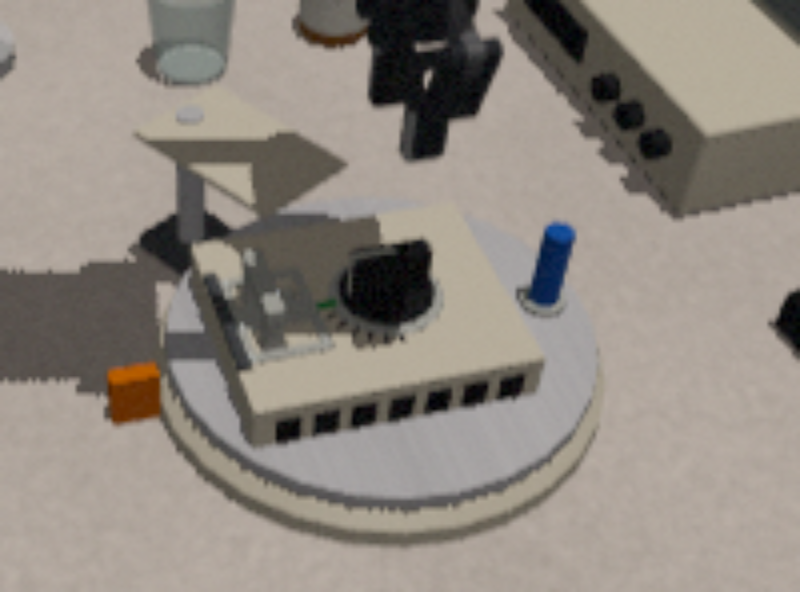

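The side crop shows the dial line at (355,255) pointing at the green mark (327,303). The dial bar is at 175.7° and the shackle direction is 177.5°. Next is the shackle.

```bash
python3 - <<'E'
from h import *
plan([((.4925,-.0297,.17),-3,10),((.4925,-.0297,.09),-3,5)])
E
```

```text
--call
-8, 5, 0, 0, 0.16, 0,
-8, 5, -1, 0, 0.16, 0,
-7, 5, -2, 0, 0.16, 0,
-7, 5, -4, 0, 0.16, 0,
-6, 5, -5, 0, 0.16, 0,
--call
-5, 6, -6, 0, 0.15, 0,
-5, 5, -6, 0, 0.16, 0,
-3, 6, -7, 0, 0.15, 0,
-2, 5, -7, 0, 0.16, 0,
-2, 6, -8, -0.01, 0.15, 0,
--call
0, 16, 0, 0, 0, 0,
0, 16, 0, 0, 0, 0,
0, 16, 0, 0, 0, 0,
0, 16, 0, 0, 0, 0,
0, 16, 0, 0, 0, 0,
end [ 0.4922 -0.0297  0.0898] -2.77
```

move_arm(targets=[-8,5,0,0,0.16,0,-8,5,-1,0,0.16,0,-7,5,-2,0,0.16,0,-7,5,-4,0,0.16,0,-6,5,-5,0,0.16,0])

```text
time_s: 11.18
position: [0.5282, -0.0308, 0.1905]
tool_rot: [[0.656, 0.0, 0.754], [-0.754, -0.0, 0.656], [0.001, -1.0, 0.0]]
ft_force: [0.8, 0.5, 0.6]
grip_width: 0.0429
```

move_arm(targets=[-5,6,-6,0,0.15,0,-5,5,-6,0,0.16,0,-3,6,-7,0,0.15,0,-2,5,-7,0,0.16,0,-2,6,-8,0,0.15,0])

```text
time_s: 11.8
position: [0.4897, -0.0289, 0.1626]
tool_rot: [[-0.054, 0.001, 0.999], [-0.999, -0.0, -0.054], [0.0, -1.0, 0.001]]
ft_force: [-0.1, 0.3, -0.3]
grip_width: 0.0424
```

move_arm(targets=[0,16,0,0,0,0,0,16,0,0,0,0,0,16,0,0,0,0,0,16,0,0,0,0,0,16,0,0,0,0])

```text
time_s: 12.42
position: [0.49, -0.0289, 0.0822]
tool_rot: [[-0.049, 0.001, 0.999], [-0.999, -0.0, -0.049], [0.0, -1.0, 0.001]]
ft_force: [-0.0, -0.0, 0.9]
grip_width: 0.0431
```

```bash
python3 - <<'E'
from h import *
d=load("side",True,"5")
cv2.imwrite("pics/side5c.png",cv2.resize(d["pixels"][130:290,260:460],None,fx=4,fy=3.7)[:,:,::-1])
E
```

```text
(no output)
```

View pics/side5c.png

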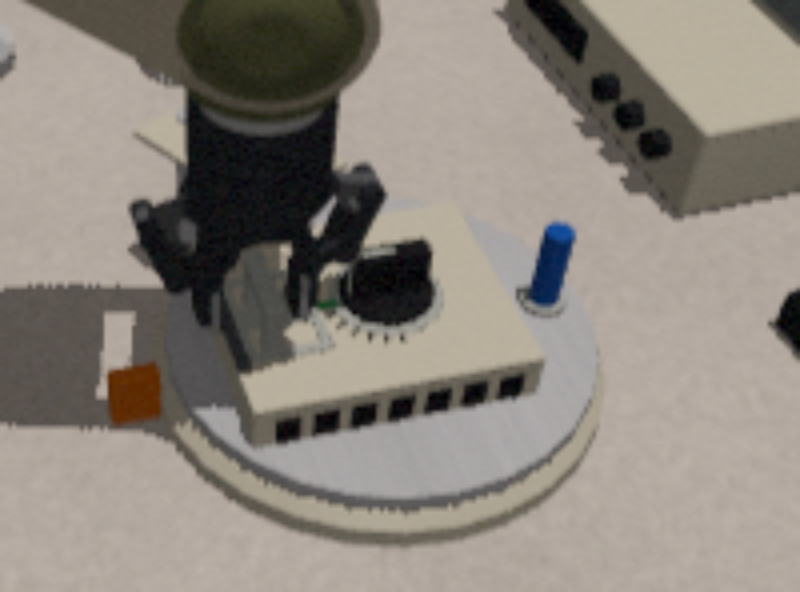

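Jaws straddle the shackle bar (crop 205,290 and 300,285), but the TCP is 8 mm too low and 2.5 mm off. I'll correct that and then close.

move_arm(targets=[0,-8,2.5,0,0,0,0,0,0,0,0,0,0,0,0,0,0,0,0,0,0,0,0,0,0,0,0,0,0,0])

```text
time_s: 13.1
position: [0.4924, -0.0289, 0.0904]
tool_rot: [[-0.049, -0.0, 0.999], [-0.999, 0.0, -0.049], [-0.0, -1.0, -0.0]]
ft_force: [0.6, 0.2, 0.3]
grip_width: 0.0428
```

move_arm(targets=[0,0,0,0,0,0,0,0,0,0,0,0,0,0,0,0,0,0,0,0,0,0,0,0,0,0,0,0,0,0], hand=-1, squeeze=50)

```text
time_s: 13.72
position: [0.4926, -0.0289, 0.0904]
tool_rot: [[-0.049, 0.0, 0.999], [-0.999, -0.0, -0.049], [0.0, -1.0, 0.0]]
ft_force: [0.8, -0.8, 0.9]
grip_width: 0.0111
```

move_arm(targets=[0,0,0,0,0,0,0,0,0,0,0,0,0,0,0,0,0,0,0,0,0,0,0,0,0,0,0,0,0,0])

```text
time_s: 14.35
position: [0.4926, -0.0289, 0.0904]
tool_rot: [[-0.049, 0.0, 0.999], [-0.999, -0.0, -0.049], [0.0, -1.0, 0.0]]
ft_force: [0.4, -0.2, 1.7]
grip_width: 0.0109
```

move_arm(targets=[0,-3,0,0,0,0,0,-4,0,0,0,0,0,-4,0,0,0,0,0,-4,0,0,0,0,0,-4,0,0,0,0])

```text
time_s: 14.98
position: [0.4924, -0.0289, 0.1096]
tool_rot: [[-0.049, -0.0, 0.999], [-0.999, 0.0, -0.049], [-0.0, -1.0, -0.0]]
ft_force: [-1.0, -0.1, -1.5]
grip_width: 0.0113
```

Force is low, so the lift is free. I'll continue.

move_arm(targets=[0,-5,0,0,0,0,0,-5,0,0,0,0,0,-5,0,0,0,0,0,-5,0,0,0,0,0,-5,0,0,0,0])

```text
time_s: 15.6
position: [0.4925, -0.0289, 0.1347]
tool_rot: [[-0.049, 0.0, 0.999], [-0.999, -0.0, -0.049], [0.0, -1.0, 0.0]]
ft_force: [0.6, -0.4, -2.3]
grip_width: 0.0113
```

move_arm(targets=[0,-10,0,0,0,0,0,-10,0,0,0,0,0,-10,0,0,0,0,0,-10,0,0,0,0,0,-10,0,0,0,0])

```text
time_s: 16.23
position: [0.4925, -0.0289, 0.1851]
tool_rot: [[-0.049, 0.0, 0.999], [-0.999, -0.0, -0.049], [0.0, -1.0, 0.0]]
ft_force: [-0.3, -0.2, -1.6]
grip_width: 0.0112
```

move_arm(targets=[0,-9,0,0,0,0,0,-9,0,0,0,0,0,-9,0,0,0,0,0,-8,0,0,0,0,0,-5,0,0,0,0])

```text
time_s: 16.85
position: [0.4925, -0.0289, 0.2248]
tool_rot: [[-0.049, 0.0, 0.999], [-0.999, -0.0, -0.049], [0.0, -1.0, 0.0]]
ft_force: [-0.1, -0.5, -3.0]
grip_width: 0.011
```

move_arm(targets=[0,0,0,0,0,0,0,0,0,0,0,0,0,0,0,0,0,0,0,0,0,0,0,0,0,0,0,0,0,0])

```text
time_s: 17.48
position: [0.4925, -0.0289, 0.2243]
tool_rot: [[-0.049, -0.0, 0.999], [-0.999, 0.0, -0.049], [-0.0, -1.0, -0.0]]
ft_force: [0.0, 0.3, -2.4]
grip_width: 0.0111
```

```bash
python3 - <<'E'
from h import *
from rig import env
d=load("side",True,"6");P=cloud(d);H=hsv(d)
cv2.imwrite("pics/side6c.png",cv2.resize(d["pixels"][90:290,240:460],None,fx=3.5,fy=3)[:,:,::-1])
A=np.array([.5675,-.0325])
r=np.hypot(P[...,0]-A[0],P[...,1]-A[1])
m=(r<.035)&(P[...,2]>.105)&(P[...,2]<.122)
q=P[m];c=q.mean(0);w,V=np.linalg.eigh(np.cov((q-c)[:,:2].T));print("dial dir",np.degrees(np.arctan2(V[1,1],V[0,1])))
m=mask(H,(105,120,40),(130,255,255));m[:150]=0;m[280:]=0;m[:,:280]=0;m[:,420:]=0
q=P[m];t=q[(q[:,2]>.1)&(q[:,2]<.112)].mean(0);print("post",t,np.degrees(np.arctan2(*(t[:2]-A)[::-1])))
S=np.array([.4925,-.029]);m=(np.hypot(P[...,0]-S[0],P[...,1]-S[1])<.035)&(P[...,2]>.13)&(P[...,2]<.22);q=P[m]
for yy in(-.02,.02): 
    k=q[abs(q[:,1]-S[1]-yy)<.012]; print(len(k),np.percentile(k[:,2],[0,2,10]) if len(k) else 0)
print(env.observe()["position"],env.observe()["grip_width"],env.observe()["ft_force"])
E
```

```text
dial dir 177.78684728470404
post [ 0.6714519  -0.0404258   0.10464646] -4.360073174595104
102 [0.17332145 0.17456683 0.17918617]
56 [0.17336834 0.17366931 0.17551313]
[ 0.4924799  -0.0288941   0.22429258] 0.011365902944540127 [ 0.46189576 -0.19999867 -2.52620911]
```

View pics/side6c.png

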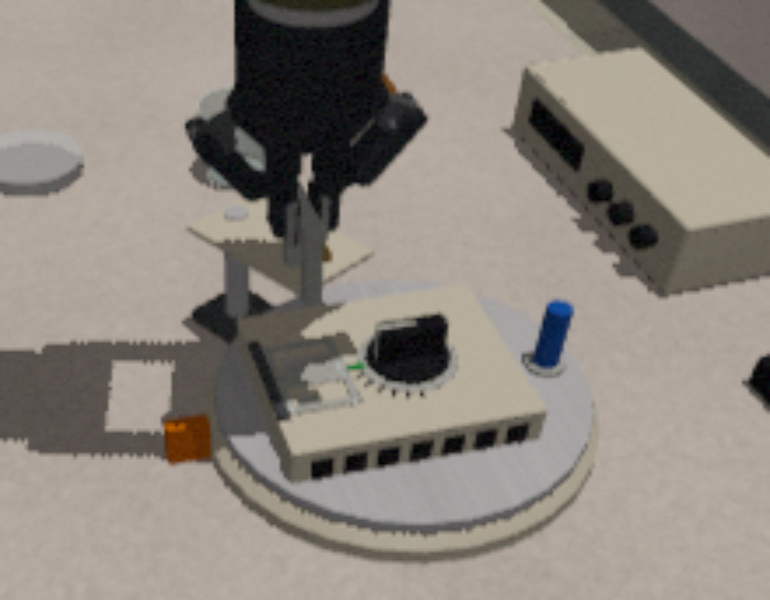

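View pics/side6.png

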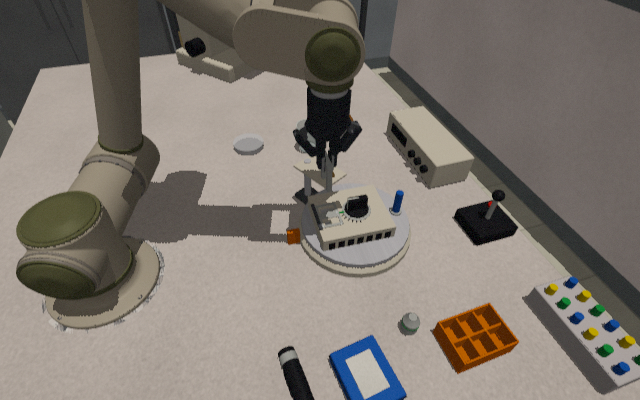

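The shackle hangs upright in the jaws (crop 310,250) with its feet at 0.174 m. The drum and dial are at their clicks, and the bystanders look unmoved. Handing in.

```bash
python3 -c "
from rig import env
print(env.close_job())"
```

```text
the job is handed in; nothing more can be done
None
```

I turned the drum two clicks counterclockwise by its post, turned the dial clockwise to the green mark, and pulled the shackle straight up. I handed in with the shackle still gripped, at about 17.5 s of the 58 s allowed.

The last checks, from one side picture and the arm's own readings, showed:
- **Shackle:** upright in the gripper and still. Its feet measured about 0.174 m above the bench, 10 cm clear of the cover. The grip opening was 11 mm on the 12 mm bar.
- **Drum:** measured about 59° of turn from the post's position in the side view, within the pull-in of the 60° click.
- **Dial:** its bar lay at 178° against 177° for the mark, about 0.01 to 0.02 rad from open.
- **Forces:** the highest wrist reading seen was about 19 N, while gripping the post. The lift showed only the shackle's weight.
- **Other things on the bench:** they look unmoved in the side picture. I did not measure their positions.

One correction was needed: my first descent to the shackle stopped 8 mm too low. I saw it before closing, with no contact force, and raised the gripper before gripping. None of the last checks failed or disagreed.

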